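# Pack the repair tote and hold it up level

### The arm

A 6-joint arm with a two-finger parallel gripper is mounted at the origin on the work surface. World frame = base frame: x ahead of the robot, y to its left, z up, the work surface at z = 0. Lengths are in mm, angles in rad, forces in N, time in s.
With the tool pointing down it reaches from about 275 to 850 mm from the base axis. Payload 19 kg.
Tool frame: the origin (TCP) lies midway between the tips of the shut fingers; the grasp point (between the pads) lies 19 mm behind it; z points along the fingers, y is the line along which they close (so a half turn about z gives the same grasp; the last joint's range is limited). The gripper opens to 85 mm and grips with 20 to 120 N. Pads are 22 mm wide; open, the fingers measure 114 mm over their backs; the gripper's body (76 mm by 85 mm) begins 54 mm behind the grasp point. The pads swing forward as they close: fully open they stand 13 mm farther back than shut.
Start: joints at [-1.418, 0.15, 1.437, -0, 1.554, -0.134], TCP at [162.633, -551.49, 231.267] pointing down, gripper open.
Joint ranges: [-2.8, 2.8], [-0.68, 2.1], [0.12, 2.68], [-1.39, 4.53], [0.16, 2.79], [-2.81, 2.81]. Speed limits (rad/s): [1.89, 1.89, 2.22, 3.01, 3.01, 3.01].

### API

Orientations are given as [roll, pitch, yaw] about the fixed x, y, z axes, in that order (R = Rz(yaw) Ry(pitch) Rx(roll)).
In Python, from cell import arm gives the robot as it stands.
- The arm moves only by the tool drive_effector, called after "Request:" as name(argument=value, ...) on one line, values as JSON. Schema: {"type":"object","properties":{"segments":{"type":"array","items":{"type":"number"},"minItems":7,"maxItems":84},"grip_force":{"type":"number"},"only":{"type":"string"},"quiet":{"type":"boolean"},"lines":{"type":"string"}},"required":["segments"],"additionalProperties":false}. segments is one flat list of numbers that holds 1 to 12 rows one after another, with no inner brackets; each row has 7 numbers: dx, dy, dz in units of 25 mm, then a rotation vector rx, ry, rz in units of 0.2 rad, then the opening from 0.0 (shut) to 1.0 (fully open); each row is the pose to reach, as a shift and turn from the pose commanded when the call began, along the tool's axes at that moment; what a row does not reach only later rows make up. A row lasts 1/8 s, in which the tool goes at most 62.5 mm and 0.188 rad, less where a joint would pass 70% of its speed; a pose out of reach is approached as far as the arm can. The fingers move at their own pace and stop on an object; grip_force is the grip in N (left out, the last holds). Time passes only in rows, so rows that do not move let the fingers close. The tool returns the time, the measured TCP pose, the force, the opening and the grip force at its end. only (a regular expression) keeps the lines of the reply that match it, lines (a string "A,B") keeps lines A to B, and quiet returns only ok. Input that does not fit is refused with a message, and nothing moves.
- arm.observe(): the state, without advancing time (a new reading comes with each control period).
- arm.capture(name): name is "scene" or "top"; returns the picture (384x512x3 uint8, red, green, blue); there is no depth.
- arm.calibration(name): a dict with "mtx" (3x3 intrinsics, pixels), "R" (3x3) and "t" (3): a world point X has camera coordinates R X + t. Camera axes: x right, y down, z forward; pixel columns grow to the right and rows downward; lengths in mm; the calibration is good to about 2 mm. A picture is of the moment at which its call begins. calibration takes no time and is no camera call.
- arm.close_job(): hands the job in; it is judged then, once.
The state is a dict: "time_s": time; "q": joint angles; "qvel": joint speeds; "joint_efforts": joint torques, N m; "ee_pos": TCP position; "orientation": TCP orientation; "ft_force": force on the tool from outside, world axes, zero at the start; "wrist_torque": the same for the moment, N m; "grip_width": opening from 0.0 (shut) to 1.0 (fully open); "grip_force": force on a finger pad.
Only numpy, scipy, OpenCV 4.12 (cv2) and the standard library are available. Lean on these libraries where they do the work, as an engineer would, in place of code of your own. Each camera call takes 0.05 s, during which the arm holds its last target. There are 200 camera calls.

### The job

Sort the two finished pieces into the tote on the bench: stand the lens upright in the red-lined bay, setting it down rather than dropping it, and lay the screwdriver flat in the grey-lined bay. With both packed and let go, lift the tote about 10 cm clear of the bench and finish while still holding it there, steady and level. Keep the tote level throughout and leave everything else on the bench where it is.

Things in the scene. Friction and masses are not known exactly. Their poses are not given: they have to be found in the camera images.
- tote: open plywood tote 300 x 170 mm, outer walls 34 mm tall and 6 mm thick, about 0.3 kg empty. Origin: centre of its underside; z up. x runs along its length towards the red-lined end. A 12 mm thick, 34 mm tall divider along y makes two bays, 138 x 158 mm inside, floor 8 mm above the underside. A dark grip bar stands over the divider.
- grip_bar (a point): centre of the tote's grip bar, 60 mm above its underside, on its middle. The bar runs along the tote's y: 108 mm long, 14 mm thick (along the tote's x), 24 mm tall, top 72 mm above the underside, on a post at each end; between divider and bar there is a 14 mm gap. Axes as the tote's.
- lens_bay (a point): centre of the floor of the red-lined lens bay (the tote's +x end). Axes as the tote's.
- tool_bay (a point): centre of the floor of the grey-lined tool bay (the tote's -x end). Axes as the tote's.
- lens: the camera lens: black ribbed cylinder with silver bands, 54 mm in diameter, 42 mm tall, glass on top, standing upright, 0.14 to 0.22 kg. Origin: centre of its underside; z up.
- screwdriver: the small screwdriver lying flat: yellow square handle 16 x 16 x 56 mm with a black band, thin steel blade 5 mm thick, 110 mm long overall, 50 g. Origin: centre of the handle's underside; x points along it to the blade's tip.
- driver_tip (a point): tip of the screwdriver's blade, 82 mm from its origin along x, 8 mm above the underside
- driver_butt (a point): butt end of the screwdriver's handle, 28 mm behind its origin, 8 mm above the underside
- film_can: a small white film canister with a black lid, 34 mm across, 50 mm tall; bystander, to be left alone. Origin: centre of its underside.
- filter_ring: a flat brass filter ring, 54 mm across, 8 mm thick; bystander, to be left alone. Origin: centre of its underside.
- camera: a black and silver camera body without a lens, about 140 mm wide, 95 mm tall; bystander, to be left alone. Origin: centre of its underside.
- oil_can: a yellow oil can with a red spout, 65 x 40 mm, 134 mm tall; bystander, to be left alone. Origin: centre of its underside.
- jar: a white jar, 56 mm across, 85 mm tall; bystander, to be left alone. Origin: centre of its underside.

How it is judged (in metres and radians):
On the way:
1. the lens stands in the red-lined bay and the screwdriver lies in the grey-lined bay, both let go, the tote still on the bench (x of lens in the frame of tote between 0.02 and 0.13 m and y of lens in the frame of tote between -0.068 and 0.068 m and z of lens in the frame of tote between 0 and 0.02 m and angle between lens's own z axis and vertical below 0.25 rad and x of driver_tip in the frame of tote between -0.146 and -0.004 m and y of driver_tip in the frame of tote between -0.081 and 0.081 m and z of driver_tip in the frame of tote between 0 and 0.032 m and x of driver_butt in the frame of tote between -0.146 and -0.004 m and y of driver_butt in the frame of tote between -0.081 and 0.081 m and z of driver_butt in the frame of tote between 0 and 0.032 m and contact force between each of lens, screwdriver and the fingers below 0.1 N and height (world z) of tote below 0.01 m), for 0.2 s.
At the end, for the whole second after the job is handed in: Held by the gripper alone: tote underside 60 to 200 mm above the bench, within 8 degrees of level, at rest, touching no bystander; lens within 14 degrees of upright inside the red-lined bay, screwdriver wholly inside the grey-lined bay (x of lens in the frame of tote between 0.02 and 0.13 m and y of lens in the frame of tote between -0.068 and 0.068 m and z of lens in the frame of tote between 0 and 0.02 m and angle between lens's own z axis and vertical below 0.25 rad and x of driver_tip in the frame of tote between -0.146 and -0.004 m and y of driver_tip in the frame of tote between -0.081 and 0.081 m and z of driver_tip in the frame of tote between 0 and 0.032 m and x of driver_butt in the frame of tote between -0.146 and -0.004 m and y of driver_butt in the frame of tote between -0.081 and 0.081 m and z of driver_butt in the frame of tote between 0 and 0.032 m and height (world z) of tote between 0.06 and 0.2 m and angle between tote's own z axis and vertical below 0.14 rad and linear speed of tote below 0.03 m/s and angular speed of tote below 0.15 rad/s and contact force between tote and the fingers above 1 N and contact force between tote and film_can below 0.1 N and contact force between tote and filter_ring below 0.1 N and contact force between tote and camera below 0.1 N and contact force between tote and oil_can below 0.1 N and contact force between tote and jar below 0.1 N); the arm keeps its last pose, push and grip.
It fails at once if the tote is tipped more than 20 degrees (angle between tote's own z axis and vertical above 0.35 rad).
It fails at once if the lens is dropped or thrown (falls freely faster than 0.8 m/s, a fall of over 3 cm) (linear speed of lens above 0.8 m/s and contact force between lens and the fingers below 0.1 N).
It fails at once if a bystander on the bench is moved by more than 3 cm (distance of any of film_can, filter_ring, camera, oil_can, jar from where it was at the start of the episode above 0.03 m).
It also fails if it takes over 72 s, if anything falls off the work surface, if the arm or the gripper's body presses on something with over 40 N, if the wrist force passes 120 N, or if a joint passes its speed limit or range.

## Working session

There is one attempt and no reset: what is moved stays moved. The work goes in short steps, Python scripts to look and compute and a tool call to move; the robot and the scene stay as the last step left them, time stands still between calls to the robot, and variables do not carry over. Pictures are saved under pics/ and viewed, at most 10 in all, crops included, and the job is handed in when it is done.

```bash
ls; mkdir -p pics
```

Run:
```python
from cell import arm
import cv2
for n in("top","scene"):
    im=arm.capture(n); c=arm.calibration(n); print(n,c)
    cv2.imwrite(f"pics/{n}0.png",cv2.resize(im[:,:,::-1],(800,600),interpolation=cv2.INTER_CUBIC))
print(arm.observe())
```

```text
cell.py
pics
top {'mtx': array([[372.7909613 ,   0.        , 261.94139073],
       [  0.        , 372.7909613 , 196.42230203],
       [  0.        ,   0.        ,   1.        ]]), 'R': array([[-0.02604389, -0.99955333, -0.01465787],
       [-0.99033493,  0.02779634, -0.13588262],
       [ 0.13622936,  0.01097729, -0.99061651]]), 't': array([-95.69936148, 565.60504832, 931.18283104])}
scene {'mtx': array([[488.70136927,   0.        , 253.56900944],
       [  0.        , 488.70136927, 192.04230586],
       [  0.        ,   0.        ,   1.        ]]), 'R': array([[ 0.323238  ,  0.94627455, -0.00903764],
       [ 0.74661329, -0.2608805 , -0.61197218],
       [-0.58145145,  0.19106504, -0.79082765]]), 't': array([ -63.98081521, -408.86224868, 1592.69292191])}
{'time_s': 0.1, 'q': array([-1.41801613e+00,  1.50892275e-01,  1.43796321e+00, -1.48874948e-05,
        1.55378344e+00, -1.33986688e-01]), 'qvel': array([ 0.0005078 , -0.00066782, -0.00228288,  0.00234827, -0.00065286,
        0.00182749]), 'joint_efforts': array([ 3.84771833e-03, -7.14382768e+01, -5.71793640e+01, -3.28735541e-04,
        7.09672386e-03,  2.10107754e-05]), 'ee_pos': array([ 162.58975158, -551.30156308,  230.76260087]), 'orientation': array([-3.14055377e+00, -1.25015397e-04,  2.86767082e-01]), 'ft_force': array([ 0.81855068, -0.82224276, -0.68442605]), 'wrist_torque': array([ 0.04818336, -0.0086509 , -0.03719749]), 'grip_force': 0.0, 'grip_width': 1.0021794512772668}
```

View pics/top0.png

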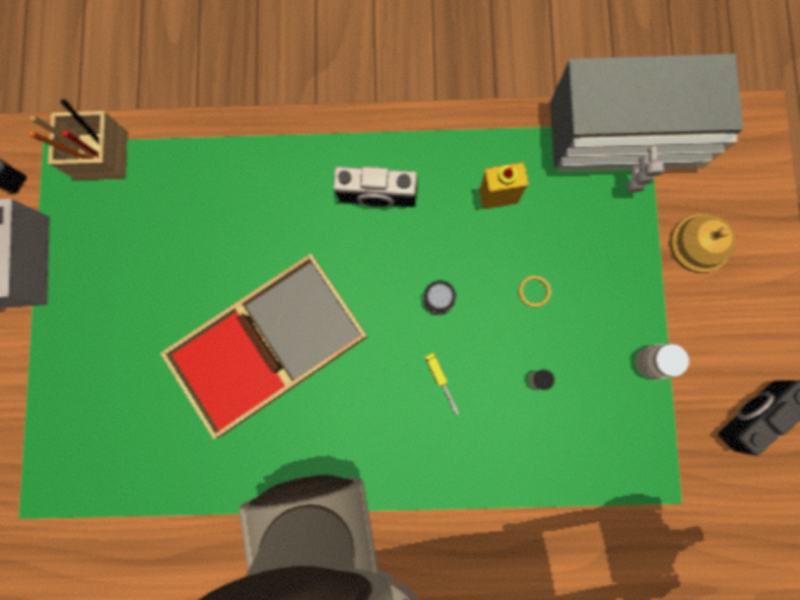

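View pics/scene0.png

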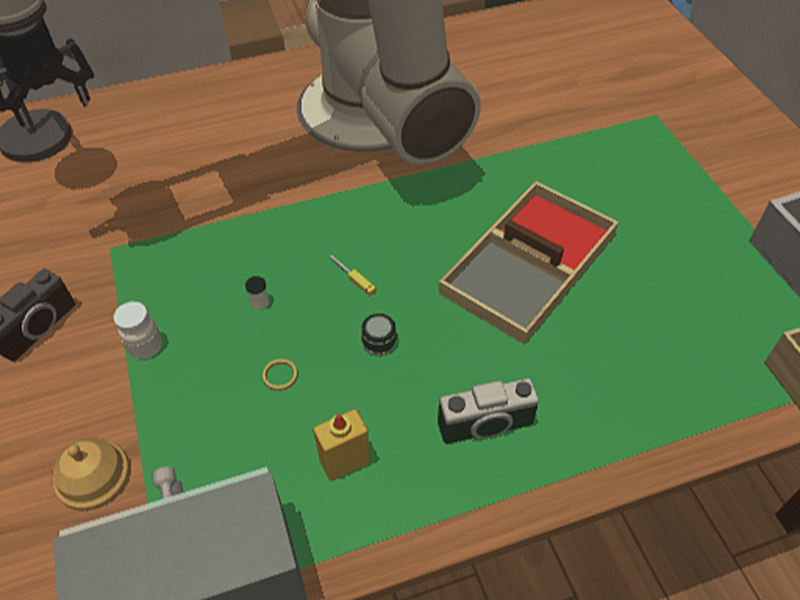

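The top view (800x600) has the tote corners near (312,256), (365,335), (215,437) and (163,353), with the red bay lower left. The lens is at (440,297), and the screwdriver runs from its butt at (432,355) to its tip at (457,413). The scene view shows the same layout. I'll enlarge the top view to measure more closely.

Run:
```python
from cell import arm
import cv2
im=arm.capture("top")[:,:,::-1]
cv2.imwrite("pics/crop1.png",cv2.resize(im[155:290,100:300],(800,540),interpolation=cv2.INTER_CUBIC))
```

```text
(no output)
```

View pics/crop1.png

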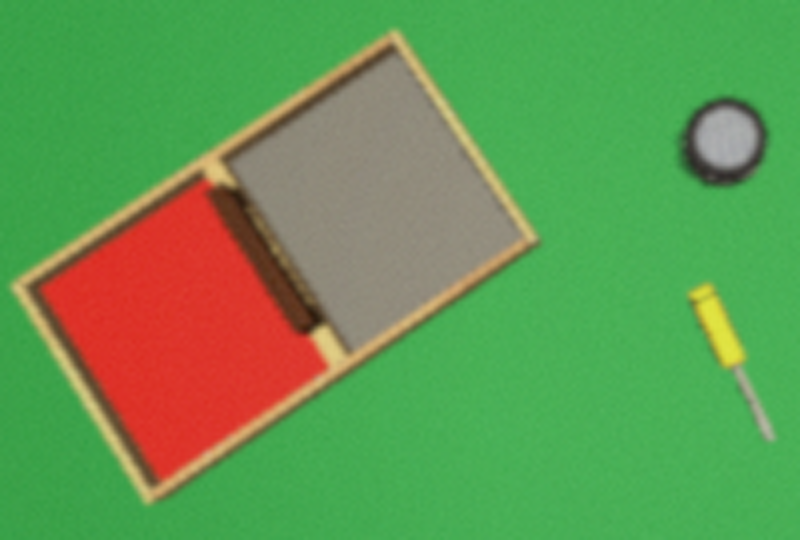

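The crop (x4, offset 100,155) shows tote rim corners at (395,31), (540,241), (149,502) and (12,286). The lens top is at (727,138), the screwdriver butt at (702,289), its neck at (735,366) and its tip at (770,438).

Create h.py:
```python
from cell import arm
import numpy as np
from scipy.spatial.transform import Rotation as Ro
def px2w(n,u,v,z):
    c=arm.calibration(n);d=c["R"].T@np.linalg.inv(c["mtx"])@[u,v,1];o=-c["R"].T@c["t"]
    return o+d*(z-o[2])/d[2]
def rel(xyz,yaw):
    "shift and rotvec in tool axes from now to tool-down pose (tool y axis heading any half turn)"
    s=arm.observe();R=Ro.from_euler("xyz",s["orientation"])
    best=None
    for k in(0,np.pi,-np.pi):
        T=Ro.from_euler("xyz",[np.pi,0,yaw+k]);r=(R.inv()*T).as_rotvec()
        if best is None or np.linalg.norm(r)<np.linalg.norm(best):best=r
    return np.round(R.inv().apply(np.array(xyz)-s["ee_pos"]),1),np.round(best,3)
```

Run:
```python
from h import *
f=lambda u,v,z:px2w("top",100+(u+.5)/4-.5,155+(v+.5)/4-.5,z)
C=[f(*p,34) for p in[(395,31),(540,241),(149,502),(12,286)]]
for a in range(4):print(C[a].round(1),np.linalg.norm(C[a]-C[a-1]).round(1))
t=np.mean(C,0);x=C[2]+C[3]-C[0]-C[1];y1=C[1]-C[0];print("tote",t,"xaxis",np.arctan2(x[1],x[0]),"short",np.arctan2(y1[1],y1[0]))
print("lens",f(727,138,42));b=f(702,289,16);n=f(735,366,16);p=f(770,438,8)
print("driver",b,n,p,"len",np.linalg.norm((p-b)[:2]),np.linalg.norm(n-b),"ang",np.arctan2(*(p-b)[1::-1]))
```

```text
[659.1  55.1  34. ] 297.7
[517.  -38.8  34. ] 170.3
[357.4 212.8  34. ] 298.0
[497.1 304.9  34. ] 167.3
tote [507.65042978 133.5134825   34.        ] xaxis 2.1411760147195236 short -2.5576700294638393
lens [ 579.9280226  -161.89036812   42.        ]
driver [ 484.09702224 -143.25266271   16.        ] [ 433.41238937 -163.21327847   16.        ] [ 386.25324683 -184.80786982    8.        ] len 106.30258522559193 54.47346318047591 ang -2.739967861409965
```

```bash
python3 -c "
from h import *
print(rel([458.3,-154.2,70],.402))"
```

```text
(array([ 395.9, -297.1,  161.2]), array([-0.001, -0.   , -0.115]))
```

The manual's scale: shifts go in units of 25 mm and turns go in units of 0.2 rad. Converting my numbers, 396 mm is 15.84, -297 mm is -11.88, -0.115 rad is -0.575.

Request:
drive_effector(segments=[7.92,-5.96,1.6,0,0,-0.3,0.5,7.92,-5.96,1.6,0,0,-0.3,0.5,7.92,-5.96,1.6,0,0,-0.3,0.5,15.84,-11.88,4,0,0,-0.575,0.5,15.84,-11.88,4,0,0,-0.575,0.5,15.84,-11.88,4,0,0,-0.575,0.5,15.84,-11.88,6.44,0,0,-0.575,0.5,15.84,-11.88,6.44,0,0,-0.575,0.5,15.84,-11.88,6.44,0,0,-0.575,0.5,15.84,-11.88,6.44,0,0,-0.575,0.5,15.84,-11.88,6.44,0,0,-0.575,0.5,15.84,-11.88,6.44,0,0,-0.575,0.5], grip_force=40)

```text
time_s: 1.65
ee_pos: [458.4, -155.4, 71.0]
orientation: [3.141, -0.001, 0.401]
ft_force: [0.3, 0.7, 0.2]
grip_width: 0.501
grip_force: 0.0
```

```bash
python3 -c "
from h import *
print(rel([458.3,-154.2,4],.402))"
```

```text
(array([ 0.4, -1.2, 67. ]), array([ 0.001, -0.001, -0.001]))
```

In the tool's units: 66 mm is 2.64, 55 mm is 2.2.

Request:
drive_effector(segments=[0,-0.04,1.4,0,0,0,0.5,0,-0.04,2.2,0,0,0,0.5,0,-0.04,2.64,0,0,0,0.5,0,-0.04,2.64,0,0,0,0.5,0,-0.04,2.64,0,0,0,0,0,-0.04,2.64,0,0,0,0,0,-0.04,2.64,0,0,0,0,0,-0.04,2.64,0,0,0,0,0,-0.04,2.64,0,0,0,0,0,-0.04,2.64,0,0,0,0], grip_force=40)

```text
time_s: 2.9
ee_pos: [458.6, -154.0, 5.4]
orientation: [3.14, -0.001, 0.402]
ft_force: [-1.8, 0.2, 6.3]
grip_width: 0.171
grip_force: 39.5
```

```bash
python3 -c "
from h import *
import cv2
cv2.imwrite('pics/g1.png',cv2.resize(arm.capture('scene')[120:240,160:320,::-1],(640,480)))"
```

```text
(no output)
```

View pics/g1.png

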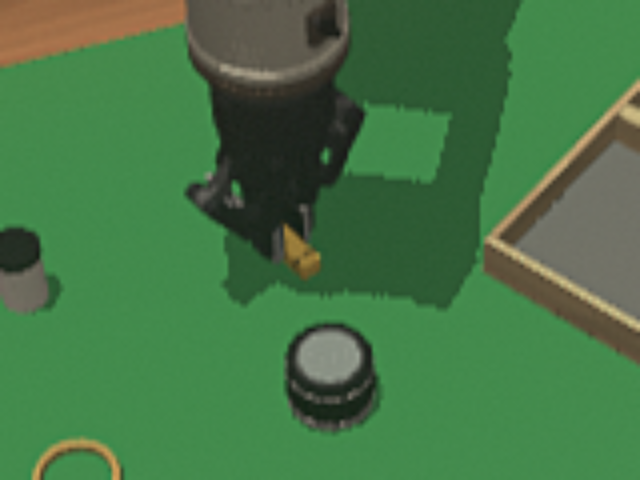

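The fingers hold the handle across its middle, at width 0.17 (about 15 mm). Next I lift it and carry it over the tool bay.

In the tool's units: -100 mm is -4, -20 mm is -0.8.

Request:
drive_effector(segments=[0,0,-0.8,0,0,0,0,0,0,-2.4,0,0,0,0,0,0,-4,0,0,0,0,0,0,-4,0,0,0,0,0,0,-4,0,0,0,0])

```text
time_s: 3.58
ee_pos: [457.9, -153.6, 104.1]
orientation: [-3.142, -0.0, 0.402]
ft_force: [-0.5, -0.2, -0.1]
grip_width: 0.173
grip_force: 39.3
```

```bash
python3 -c "
from h import *
print(rel([572.7,82.8,80],.575))"
```

```text
(array([ 198.1, -172.6,   24.1]), array([-0.   , -0.   , -0.173]))
```

Request:
drive_effector(segments=[2,-1.72,0,0,0,-0.2,0,3.96,-3.44,0,0,0,-0.45,0,5.96,-5.2,0,0,0,-0.65,0,7.92,-6.88,0,0,0,-0.865,0,7.92,-6.88,0.96,0,0,-0.865,0,7.92,-6.88,0.96,0,0,-0.865,0,7.92,-6.88,0.96,0,0,-0.865,0,7.92,-6.88,0.96,0,0,-0.865,0])

```text
time_s: 4.58
ee_pos: [573.1, 81.1, 81.1]
orientation: [3.141, -0.001, 0.574]
ft_force: [-0.2, 0.1, -1.6]
grip_width: 0.171
grip_force: 39.3
```

```bash
python3 -c "
from h import *
print(rel([572.7,82.8,14],.575))
import cv2
cv2.imwrite('pics/p1.png',cv2.resize(arm.capture('scene')[100:250,240:440,::-1],(800,600)))"
```

```text
(array([ 0.5, -1.7, 67.1]), array([ 0.   , -0.001, -0.001]))
```

View pics/p1.png

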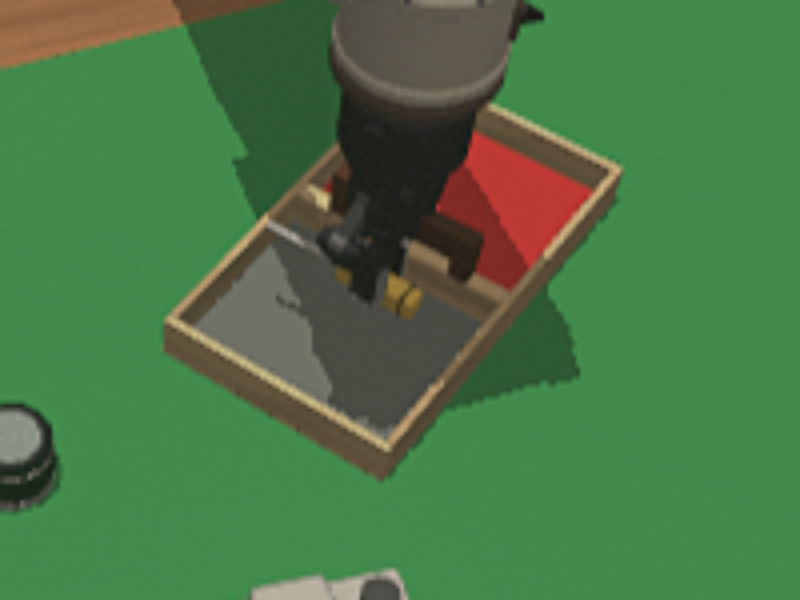

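The driver hangs level above the grey bay, parallel to the divider, and the tip and butt both clear the walls. I'll lower and release.

In the tool's units: 66 mm is 2.64, -1 mm is -0.04.

Request:
drive_effector(segments=[0,-0.04,1.2,0,0,0,0,0,-0.04,2,0,0,0,0,0,-0.04,2.64,0,0,0,0,0,-0.04,2.64,0,0,0,0,0,-0.04,2.64,0,0,0,0,0,-0.04,2.64,0,0,0,0.45,0,-0.04,2.64,0,0,0,0.45,0,-0.04,2.64,0,0,0,0.45,0,-0.04,1.2,0,0,0,0.45,0,-0.04,-0.4,0,0,0,0.45,0,-0.04,-0.8,0,0,0,0.45,0,-0.04,-0.8,0,0,0,0.45])

```text
time_s: 6.12
ee_pos: [572.6, 82.9, 100.5]
orientation: [3.141, -0.001, 0.575]
ft_force: [-0.2, -0.0, -0.5]
grip_width: 0.453
grip_force: 0.0
```

```bash
python3 -c "
from h import *
print(rel([580,-162,110],.3))"
```

```text
(array([-127. ,  209.6,   -9.5]), array([ 0.   , -0.001,  0.275]))
```

In the tool's units: 209.6 mm is 8.384, 140 mm is 5.6.

Request:
drive_effector(segments=[-1.68,2.8,-0.4,0,0,0,1,-3.36,5.6,-0.4,0,0,0,1,-5.08,8.384,-0.4,0,0,0,1,-5.08,8.384,-0.4,0,0,0,1,-5.08,8.384,-0.4,0,0,0,1,-5.08,8.384,-0.4,0,0,0,1,-5.08,8.384,0,0,0,0,1,-5.08,8.384,0,0,0,0,1], grip_force=40)

```text
time_s: 7.12
ee_pos: [579.4, -160.8, 99.0]
orientation: [-3.14, 0.001, 0.576]
ft_force: [-0.1, 0.0, 0.1]
grip_width: 0.999
grip_force: 0.0
```

```bash
python3 -c "
from h import *
print(rel([580,-162,6],.575))
import cv2
im=arm.capture('top')[:,:,::-1]
cv2.imwrite('pics/l1.png',cv2.resize(im[155:290,100:300],(800,540),interpolation=cv2.INTER_CUBIC))"
```

```text
(array([-0.1,  1.5, 93. ]), array([-0.002,  0.001,  0.001]))
```

View pics/l1.png

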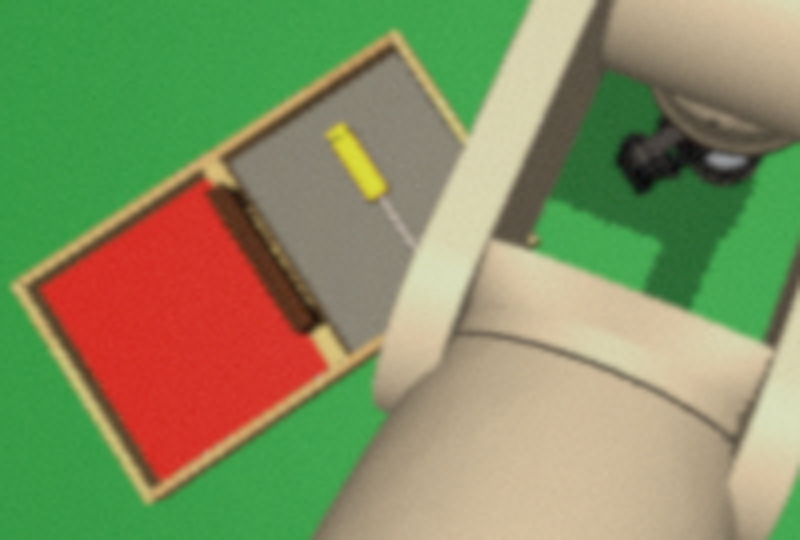

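The screwdriver lies flat in the grey bay, butt at (338,130), and the tote corners have not moved. Next is the lens.

In the tool's units: 1 mm is 0.04, 92 mm is 3.68.

Request:
drive_effector(segments=[0,0.04,2,0,0,0,1,0,0.04,3,0,0,0,1,0,0.04,3.68,0,0,0,1,0,0.04,3.68,0,0,0,1,0,0.04,3.68,0,0,0,0.3,0,0.04,3.68,0,0,0,0.3,0,0.04,3.68,0,0,0,0.3,0,0.04,3.68,0,0,0,0.3,0,0.04,3.68,0,0,0,0.3,0,0.04,3.68,0,0,0,0.3], grip_force=40)

```text
time_s: 8.43
ee_pos: [581.0, -163.1, 9.7]
orientation: [3.14, -0.001, 0.575]
ft_force: [-1.3, 1.1, 6.9]
grip_width: 0.622
grip_force: 41.2
```

Request:
drive_effector(segments=[0,0,-0.4,0,0,0,0.3,0,0,-2,0,0,0,0.3,0,0,-4,0,0,0,0.3,0,0,-4.6,0,0,0,0.3,0,0,-4.6,0,0,0,0.3,0,0,-4.6,0,0,0,0.3])

```text
time_s: 9.18
ee_pos: [579.8, -162.7, 121.8]
orientation: [-3.14, 0.001, 0.575]
ft_force: [-0.7, 0.3, -2.5]
grip_width: 0.619
grip_force: 42.6
```

```bash
python3 -c "
from h import *
print(rel([468,194,120],.575))
import cv2
cv2.imwrite('pics/l2.png',cv2.resize(arm.capture('scene')[100:250,160:360,::-1],(800,600)))"
```

```text
(array([ 100.1, -360.1,    2.3]), array([-0.002,  0.001, -0.   ]))
```

View pics/l2.png

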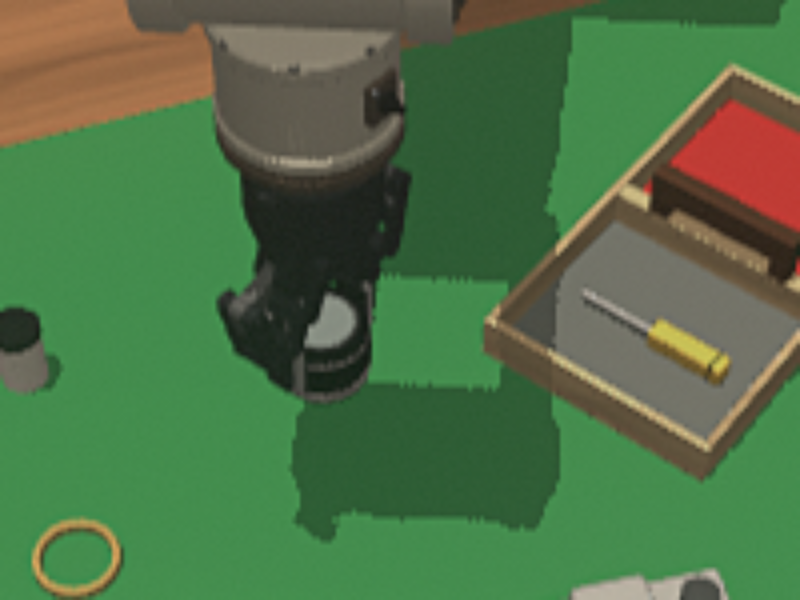

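The lens is gripped upright and clear of the bench, and the screwdriver lies flat in the bay. I'll carry the lens to the red bay.

In the tool's units: -90 mm is -3.6, -360 mm is -14.4.

Request:
drive_effector(segments=[0.4,-1.44,0,0,0,0,0.3,1,-3.6,0,0,0,0,0.3,1.6,-5.76,0,0,0,0,0.3,2.2,-7.92,0,0,0,0,0.3,2.8,-10.08,0,0,0,0,0.3,3.4,-12.24,0,0,0,0,0.3,3.8,-13.68,0,0,0,0,0.3,4,-14.4,0,0,0,0,0.3,4,-14.4,0,0,0,0,0.3,4,-14.4,0,0,0,0,0.3])

```text
time_s: 10.48
ee_pos: [468.8, 192.7, 122.9]
orientation: [-3.142, 0.001, 0.574]
ft_force: [0.5, -0.4, -2.2]
grip_width: 0.626
grip_force: 42.8
```

```bash
python3 -c "
from h import *
print(rel([468,194,22],.575))"
```

```text
(array([ 1.000e-01, -1.500e+00,  1.009e+02]), array([-0.   ,  0.001, -0.001]))
```

Request:
drive_effector(segments=[0,-0.04,1.4,0,0,0,0.3,0,-0.04,2.6,0,0,0,0.3,0,-0.04,3.4,0,0,0,0.3,0,-0.04,3.88,0,0,0,0.3,0,-0.04,4,0,0,0,0.3,0,-0.04,4,0,0,0,0.3,0,-0.04,4,0,0,0,0.3])

```text
time_s: 11.35
ee_pos: [468.5, 194.5, 24.1]
orientation: [3.141, -0.001, 0.575]
ft_force: [0.1, -0.6, -0.9]
grip_width: 0.62
grip_force: 42.8
```

Request:
drive_effector(segments=[0,0,0.08,0,0,0,0.3,0,0,0.08,0,0,0,0.3,0,0,0.08,0,0,0,0.3])

```text
time_s: 11.72
ee_pos: [468.0, 194.5, 21.4]
orientation: [-3.142, -0.0, 0.575]
ft_force: [0.1, 0.5, -1.9]
grip_width: 0.618
grip_force: 42.8
```

In the tool's units: 2 mm is 0.08.

Request:
drive_effector(segments=[0,0,0.08,0,0,0,0.3,0,0,0.08,0,0,0,0.3,0,0,0.08,0,0,0,0.3])

```text
time_s: 12.1
ee_pos: [468.0, 194.5, 19.3]
orientation: [-3.142, 0.0, 0.575]
ft_force: [0.2, 0.2, -1.9]
grip_width: 0.62
grip_force: 42.8
```

Request:
drive_effector(segments=[0,0,0.06,0,0,0,0.3,0,0,0.06,0,0,0,0.3,0,0,0.06,0,0,0,0.3])

```text
time_s: 12.48
ee_pos: [468.0, 194.5, 17.8]
orientation: [-3.141, 0.0, 0.575]
ft_force: [-0.4, -0.0, -2.0]
grip_width: 0.62
grip_force: 42.9
```

In the tool's units: 1 mm is 0.04.

Request:
drive_effector(segments=[0,0,0.04,0,0,0,0.3,0,0,0.04,0,0,0,0.3,0,0,0.04,0,0,0,0.3])

```text
time_s: 12.85
ee_pos: [468.0, 194.5, 17.6]
orientation: [3.142, -0.0, 0.575]
ft_force: [-7.9, -2.2, 15.1]
grip_width: 0.624
grip_force: 44.5
```

Request:
drive_effector(segments=[0,0,0.04,0,0,0,0.3,0,0,0.04,0,0,0,0.3,0,0,0.04,0,0,0,0.3])

```text
time_s: 13.22
ee_pos: [468.1, 194.5, 17.6]
orientation: [3.141, -0.001, 0.575]
ft_force: [-15.4, -4.4, 32.8]
grip_width: 0.62
grip_force: 46.3
```

Contact came at 17.6 mm, as expected. I'll back off 1.5 mm, release and rise.

In the tool's units: -1.5 mm is -0.06, -110 mm is -4.4.

Request:
drive_effector(segments=[0,0,-0.06,0,0,0,0.3,0,0,-0.06,0,0,0,0.3,0,0,-0.06,0,0,0,0.9,0,0,-0.06,0,0,0,0.9,0,0,-0.06,0,0,0,0.9,0,0,-0.06,0,0,0,0.9,0,0,-0.06,0,0,0,0.9,0,0,-1.2,0,0,0,0.9,0,0,-3.2,0,0,0,0.9,0,0,-4.4,0,0,0,0.9,0,0,-4.4,0,0,0,0.9,0,0,-4.4,0,0,0,0.9])

```text
time_s: 14.72
ee_pos: [467.7, 194.4, 125.1]
orientation: [-3.141, 0.001, 0.575]
ft_force: [-0.1, -0.1, -0.3]
grip_width: 0.903
grip_force: 0.0
```

```bash
python3 -c "
from h import *
import cv2
cv2.imwrite('pics/t2.png',cv2.resize(arm.capture('scene')[100:250,260:460,::-1],(800,600)))"
```

```text
(no output)
```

View pics/t2.png

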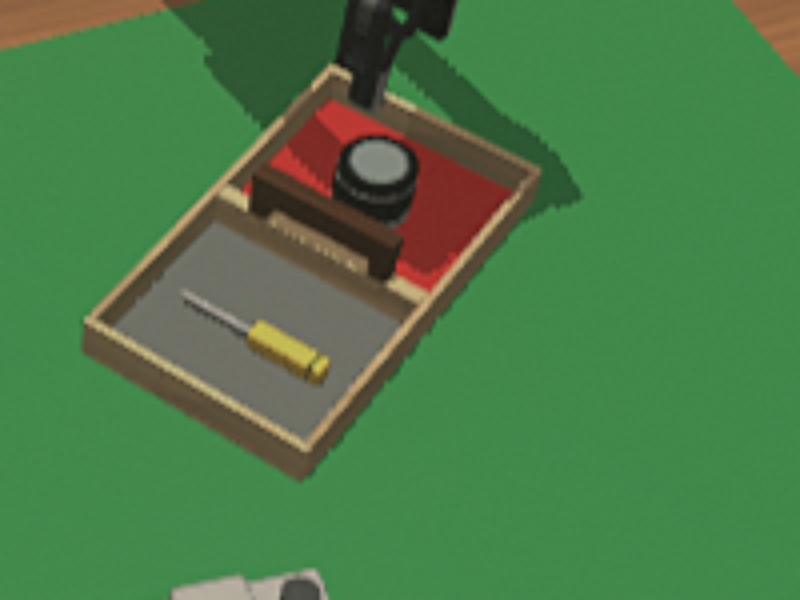

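The lens stands upright mid-bay, at (377,180), with its glass up. The screwdriver is flat and the tote has not moved. I'll go to the grip bar.

```bash
python3 -c "
from h import *
print(rel([507.6,133.5,120],.575))"
```

```text
(array([ 0.5, 72.8,  4.8]), array([-0.001,  0.001, -0.   ]))
```

In the tool's units: 72.5 mm is 2.9, 36 mm is 1.44.

Request:
drive_effector(segments=[0,1.44,0,0,0,0,0.45,0,2.9,0,0,0,0,0.45,0,2.9,0,0,0,0,0.45,0,2.9,0,0,0,0,0.45,0,2.9,1.4,0,0,0,0.45,0,2.9,1.4,0,0,0,0.45,0,2.9,1.4,0,0,0,0.45], grip_force=40)

```text
time_s: 15.65
ee_pos: [507.5, 134.1, 91.7]
orientation: [3.142, -0.0, 0.576]
ft_force: [0.1, -1.0, 0.8]
grip_width: 0.449
grip_force: 0.0
```

```bash
python3 -c "
from h import *
print(rel([507.6,133.5,41],.575))
import cv2
cv2.imwrite('pics/b.png',cv2.resize(arm.capture('scene')[100:220,280:440,::-1],(800,600)))"
```

```text
(array([-0.3,  0.6, 50.7]), array([ 0.   , -0.   ,  0.001]))
```

View pics/b.png

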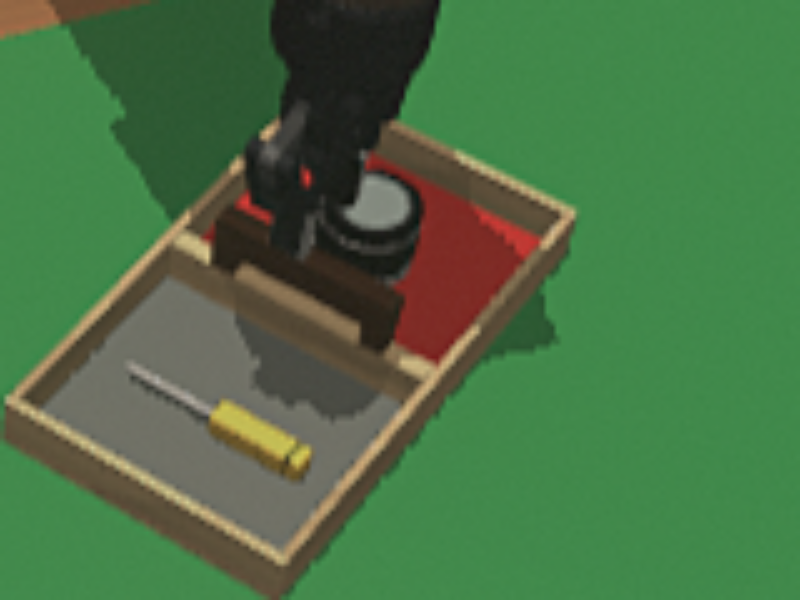

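The fingers straddle the bar, near (290,250), clear of the lens. I'll descend, grip firmly and lift gently.

Request:
drive_effector(segments=[0,0.02,1,0,0,0,0.45,0,0.02,1.6,0,0,0,0.45,0,0.02,2.04,0,0,0,0.45,0,0.02,2.04,0,0,0,0.45,0,0.02,2.04,0,0,0,0,0,0.02,2.04,0,0,0,0,0,0.02,2.04,0,0,0,0,0,0.02,2.04,0,0,0,0,0,0.02,2.04,0,0,0,0,0,0.02,2.04,0,0,0,0,0,0.02,2.04,0,0,0,0], grip_force=100)

```text
time_s: 17.08
ee_pos: [508.2, 133.2, 40.7]
orientation: [3.141, -0.001, 0.575]
ft_force: [-1.3, 0.1, 6.6]
grip_width: 0.147
grip_force: 98.8
```

Request:
drive_effector(segments=[0,0,-0.12,0,0,0,0,0,0,-0.4,0,0,0,0,0,0,-0.8,0,0,0,0,0,0,-1.28,0,0,0,0,0,0,-1.76,0,0,0,0,0,0,-2.24,0,0,0,0,0,0,-2.72,0,0,0,0,0,0,-3.2,0,0,0,0,0,0,-3.68,0,0,0,0,0,0,-4,0,0,0,0,0,0,-4.16,0,0,0,0,0,0,-4.16,0,0,0,0])

```text
time_s: 18.58
ee_pos: [507.7, 133.2, 143.9]
orientation: [-3.142, -0.0, 0.575]
ft_force: [-0.3, 0.1, -4.6]
grip_width: 0.147
grip_force: 97.5
```

Request:
drive_effector(segments=[0,0,0,0,0,0,0,0,0,0,0,0,0,0,0,0,0,0,0,0,0,0,0,0,0,0,0,0,0,0,0,0,0,0,0,0,0,0,0,0,0,0])

```text
time_s: 19.32
ee_pos: [507.7, 133.2, 143.8]
orientation: [-3.142, -0.0, 0.575]
ft_force: [0.3, 0.8, -5.7]
grip_width: 0.147
grip_force: 97.6
```

```bash
python3 -c "
from h import *
import cv2
cv2.imwrite('pics/end.png',cv2.resize(arm.capture('scene')[60:240,260:500,::-1],(800,600)))"
```

```text
(no output)
```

View pics/end.png

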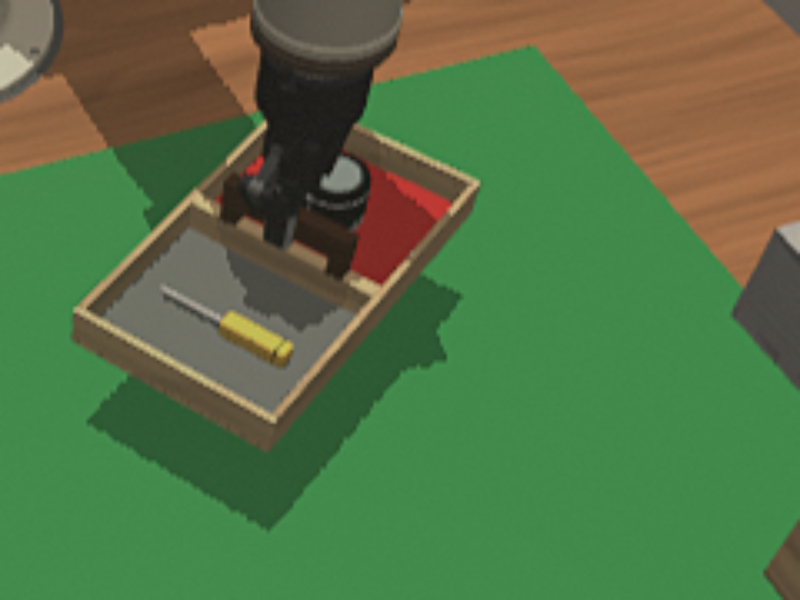

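The tote hangs level about 10 cm up, its shadow detached below, with the lens upright at (340,190) and the screwdriver flat at (250,335). I'll hand the job in.

```bash
python3 -c "
from cell import arm
print(arm.close_job())"
```

```text
the job is handed in; nothing more can be done
None
```

I packed the lens upright in the red bay and the screwdriver flat in the grey bay, lifted the tote about 10 cm, and handed the job in at about 19 s with it held level and steady; no verdict was returned.

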